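Square the tray of small cakes up against the upstand and the finished tray

TASK

Make room on the bench: the tray of four small cakes has been put down askew. Push it by its rim with the fingertips, without lifting it, until its long far rim lies flush against the stone upstand and its short side is right up against the finished tray that holds the large cake. Keep off the cakes, do not shift the small ones about on their tray, and leave the finished tray and everything else on the bench where it stands.

Things in the scene. Friction and masses are not known exactly. Their poses are not given: they have to be found in the camera images.
- tray: the tray to be moved: perforated aluminium, 240 x 330 mm outside, upright rim all round 25 mm high, 3 mm floor; about 0.75 kg with its four cakes, slides under 2 to 5 N. Origin: centre of its underside; x along the short side (outside of the far rim at x = 120 mm, near rim at -120), y along the long side (outsides of the end rims at y = +/-165 mm), z up
- full_tray: the finished tray, the same kind of tray of the same size and axes, holding one large dove cake; it stands with its far rim against the upstand, to the left or to the right of the tray to be moved (it changes). It is loose, about 1.25 kg with its cake, and gives way above some 6 N. Origin at the centre of its underside
- upstand: the granite upstand: fixed stone strip along the back of the bench, 30 mm thick, 60 mm high, 1500 mm long. Origin at the centre of its underside; y along its length; its face towards the robot is the plane x = -15 mm of its own frame
- big_cake: large dove-shaped cake in a brown paper mould on the finished tray, 244 x 185 mm, 64 mm high, long side along the tray's long side; origin at the centre of its underside
- scale: white bench scale with a steel pan, fixed, 240 x 200 mm, 61 mm high, on the other side of the tray from the finished tray; origin at the centre of its underside
- mini1: small dove-shaped cake in a brown paper mould, 116 x 88 mm, up to 53 mm high, loose on the tray at its near left place, long side roughly along the tray's long side, at least 8 mm from the rim; its place is 53 mm along x and 75 mm along y from the tray's centre; origin at the centre of its underside (its own y axis is its long axis)
- mini2: small dove-shaped cake in a brown paper mould, 116 x 88 mm, up to 53 mm high, loose on the tray at its far left place, long side roughly along the tray's long side, at least 8 mm from the rim; its place is 53 mm along x and 75 mm along y from the tray's centre; origin at the centre of its underside (its own y axis is its long axis)
- mini3: small dove-shaped cake in a brown paper mould, 116 x 88 mm, up to 53 mm high, loose on the tray at its near right place, long side roughly along the tray's long side, at least 8 mm from the rim; its place is 53 mm along x and 75 mm along y from the tray's centre; origin at the centre of its underside (its own y axis is its long axis)
- mini4: small dove-shaped cake in a brown paper mould, 116 x 88 mm, up to 53 mm high, loose on the tray at its far right place, long side roughly along the tray's long side, at least 8 mm from the rim; its place is 53 mm along x and 75 mm along y from the tray's centre; origin at the centre of its underside (its own y axis is its long axis)
- pail: white lidded plastic pail, 130 mm across, 120 mm high; stands to one side near the robot; origin at the centre of its underside
- bowl: steel bowl, 150 mm across, 65 mm high; stands to one side near the robot; origin at the centre of its underside
- sugar_jar: white jar with a red lid, 68 mm across, 95 mm high, standing on the pan of the scale; origin at the centre of its underside
- spatula: spatula 240 mm long lying flat; origin under its middle, its x axis along it
- scraper: dough scraper lying flat, steel blade 120 x 85 mm with a blue round grip 22 mm thick; origin under the middle of the blade, grip towards its +x

How it is judged:
At the end, for the whole second after the job is handed in: Tray flat and still, far rim within 5 mm of the upstand at mid-length and parallel within 0.025 rad, side within 6 mm of the finished tray; small cakes upright, within 18 mm (each axis) of their places; finished tray within 15 mm of its start, still against the upstand (7 mm, 0.03 rad) (x of tray in the frame of upstand above -0.14 m and angle between the y axis of tray and the y axis of upstand, either way round below 0.025 rad and (y of full_tray in the frame of tray between 0 and 0.336 m or y of full_tray in the frame of tray between -0.336 and 0 m) and x of full_tray in the frame of upstand above -0.142 m and angle between the y axis of full_tray and the y axis of upstand, either way round below 0.03 rad and distance of full_tray from where it was at the start of the episode below 0.015 m and height (world z) of tray below 0.004 m and angle between tray's own z axis and vertical below 0.03 rad and linear speed of tray below 0.01 m/s and x of mini1 in the frame of tray between -0.071 and -0.035 m and y of mini1 in the frame of tray between 0.057 and 0.093 m and angle between each of mini1, mini2, mini3, mini4's own z axis and vertical below 0.08 rad and height (world z) of each of mini1, mini2, mini3, mini4 below 0.008 m and x of mini2 in the frame of tray between 0.035 and 0.071 m and y of mini2 in the frame of tray between 0.057 and 0.093 m and x of mini3 in the frame of tray between -0.071 and -0.035 m and y of mini3 in the frame of tray between -0.093 and -0.057 m and x of mini4 in the frame of tray between 0.035 and 0.071 m and y of mini4 in the frame of tray between -0.093 and -0.057 m); the robot touches nothing.
It fails at once if the tray is lifted or tipped (height (world z) of tray above 0.008 m or angle between tray's own z axis and vertical above 0.05 rad).
It fails at once if a cake is touched by the robot (contact force between any of the fingers, the arm and mini1 above 0.3 N or contact force between any of the fingers, the arm and mini2 above 0.3 N or contact force between any of the fingers, the arm and mini3 above 0.3 N or contact force between any of the fingers, the arm and mini4 above 0.3 N or contact force between any of the fingers, the arm and big_cake above 0.3 N).
It fails at once if a cake is lifted or tipped (height (world z) of any of mini1, mini2, mini3, mini4, big_cake above 0.015 m or angle between any of mini1, mini2, mini3, mini4, big_cake's own z axis and vertical above 0.15 rad).
It fails at once if the finished tray is shoved more than 15 mm, lifted or tipped (distance of full_tray from where it was at the start of the episode above 0.015 m or height (world z) of full_tray above 0.008 m or angle between full_tray's own z axis and vertical above 0.05 rad).
It fails at once if something else on the bench is moved more than 20 mm (distance of any of pail, bowl, sugar_jar, spatula, scraper from where it was at the start of the episode above 0.02 m).
It also fails if it takes over 64 s, if anything falls off the work surface, if the arm or the gripper's body presses on something with over 40 N, if the wrist force passes 120 N, or if a joint passes its speed limit or range.

ROBOT

A 6-joint arm with a two-finger parallel gripper is mounted at the origin on the work surface. World frame = base frame: x ahead of the robot, y to its left, z up, the work surface at z = 0. Lengths are in m, angles in rad, forces in N, time in s.
With the tool pointing down it reaches from about 0.4 to 0.925 m from the base axis. Payload 3.4 kg.
Tool frame: the origin (TCP) lies midway between the tips of the shut fingers; the grasp point (between the pads) lies 19 mm behind it; x points along the fingers, z is the direction in which the jaws open and shut, and the axes are right-handed (so a half turn about x gives the same grasp; the last joint's range is limited). The gripper opens to 85 mm and grips with 20 to 120 N. Pads are 22 mm wide; open, the fingers measure 114 mm over their backs; the gripper's body (76 mm by 85 mm) begins 54 mm behind the grasp point. The pads swing forward as they close: fully open they stand 13 mm farther back than shut.
Start: joints at [1.216, 0.307, 1.506, -0, 1.328, -0.073], TCP at [0.16, 0.552, 0.231] pointing down, gripper open.
Joint ranges: [-3.12, 3.12], [-1.05, 2.28], [0.14, 2.33], [-1.42, 4.57], [0.1, 2.73], [-2.68, 2.68]. Speed limits (rad/s): [2.57, 2.57, 3.14, 3.14, 3.14, 3.14].

INTERFACE

Orientations are given as a rotation vector (axis times angle).
In Python, from station import * gives the robot as it stands.
- The arm moves only by the tool jog_arm, never from a script. Its argument "motion" is a list of rows, each an object with "offset": the shift along the tool's x, y, z in mm, a list of three; "turn": the turn, a rotation vector about the tool's x, y, z in degrees, a list of three; "grip": the gripper's target within -1 to 1 (shut at 1, half-way at 0, fully open at -1). In form: [{"offset": [x, y, z], "turn": [rx, ry, rz], "grip": grip}, ...]. A call has 1 to 12 rows; each row is the pose to reach, as a shift and turn from the pose measured when the call began, along the tool's axes at that moment; what a row does not reach only later rows make up. A row lasts 1/8 s, in which the tool goes at most 62.5 mm and 10.7 degrees, less where a joint would pass 70% of its speed; a pose out of reach is approached as far as the arm can. A call with a gripper value outside its range is refused whole. The fingers move at their own pace and stop on an object; "squeeze" is the grip in N (left out, the last holds). Time passes only in rows, so rows that repeat a pose let the fingers close. It gives the time, the measured TCP pose, the force and the opening at its end, in the units of the state.
- read_state(): the state, without advancing time (a new reading comes with each control period).
- camera(name): name is "scene" or "top" or "wrist"; returns (picture, depth): 400x640x3 uint8, blue, green, red; 400x640 float32, m along the optical axis (not along the pixel's ray), 0 where there is no reading.
- get_calibration(name): a dict with "intrinsics" (3x3 intrinsics, pixels), "dist_coeffs" ([k1, k2, p1, p2, k3] as OpenCV has them; the pictures are not rectified), "R" (3x3) and "t" (3): a world point X has camera coordinates R X + t. Camera axes: x right, y down, z forward; pixel columns grow to the right and rows downward; lengths in m; the calibration is good to about 2 mm. A picture is of the moment at which its call begins: read the wrist's pose just before it. get_calibration takes no time and is no camera call; for the wrist camera it gives the pose at the moment of the call.
- close_job(): hands the job in, once; it reports no verdict.
Trained networks look in the newest picture that a camera, given by its name, has taken for a name from the list of things; names that differ only in an ending like _2 or _b are one class to them, and where a whole thing is asked for, a point or a joint stands for the part that bears it (a point fixed in the world has none). Each returns a list of dicts, best first, with "p" (0 to 1); they miss things now and then, are a little off and sometimes report something else, mostly with a low value. They report only what shows in the picture. A call takes as long as a camera call.
- spot_in(thing, camera): "box" ([left, top, right, bottom] in pixels, round what is visible of it).
- cut_out(thing, camera): "mask" (400x640 bool, what is visible of it) and "box" ([left, top, right, bottom] in pixels, round what is visible of it).
The state is a dict: "time": time; "joints": joint angles; "qd": joint speeds; "joint_torque": joint torques, N m; "eef_pos": TCP position; "tcp_rot": TCP orientation; "wrist_force": force on the tool from outside, world axes, zero at the start; "torque": the same for the moment, N m; "width": finger opening in m.
Only numpy, scipy, OpenCV 4.12 (cv2) and the standard library are available. Lean on these libraries where they do the work, as an engineer would, in place of code of your own. Each camera call takes 0.05 s, during which the arm holds its last target.

## Working session

There is one attempt and no reset: what is moved stays moved. The work goes in short steps, Python scripts to look and compute and a tool call to move; the robot and the scene stay as the last step left them, time stands still between calls to the robot, and variables do not carry over. Pictures are saved under pics/ and viewed, and the job is handed in when it is done.

Besides the shell and the picture viewer there is one more tool, called after ">>>" in YAML: its name, and indented under it one key for each argument. jog_arm: Moves the arm, as the interface text tells. Its arguments: {"type":"object","properties":{"motion":{"type":"array"},"squeeze":{"type":"number"}},"required":["motion"]}

```bash
mkdir -p pics; ls; python3 - <<'E'
from station import *
import cv2
s=read_state(); print({k:s[k] for k in ("time","eef_pos","tcp_rot","wrist_force","width")})
for n in ("scene","top"):
    p,d=camera(n); cv2.imwrite(f"pics/{n}0.png",p)
    c=get_calibration(n); print(n,c)
E
```

```text
pics
{'time': 0.0, 'eef_pos': array([0.15968781, 0.55166173, 0.23039104]), 'tcp_rot': array([-1.00032371,  1.33118074,  0.99846076]), 'wrist_force': array([ 0.97331676,  0.07041692, -0.89885521]), 'width': 0.08545713652408243}
scene {'intrinsics': array([[460.69107562,   0.        , 316.79703273],
       [  0.        , 460.69107562, 206.86507799],
       [  0.        ,   0.        ,   1.        ]]), 'dist_coeffs': array([-0.09578553,  0.        ,  0.        ,  0.        ,  0.        ]), 'R': array([[-0.86029255,  0.50937547, -0.02081721],
       [ 0.37025411,  0.59621592, -0.71234715],
       [-0.35044061, -0.62053461, -0.70151848]]), 't': array([ 0.47349487, -0.15262791,  1.70136807])}
top {'intrinsics': array([[452.35603535,   0.        , 321.47660305],
       [  0.        , 452.35603535, 201.14546558],
       [  0.        ,   0.        ,   1.        ]]), 'dist_coeffs': array([-0.0989761,  0.       ,  0.       ,  0.       ,  0.       ]), 'R': array([[ 0.01139658, -0.99979345, -0.01682776],
       [-0.98945408, -0.00884532, -0.14457659],
       [ 0.14439788,  0.01829798, -0.98935051]]), 't': array([0.00773898, 0.54590015, 1.38320089])}
```

View pics/top0.png

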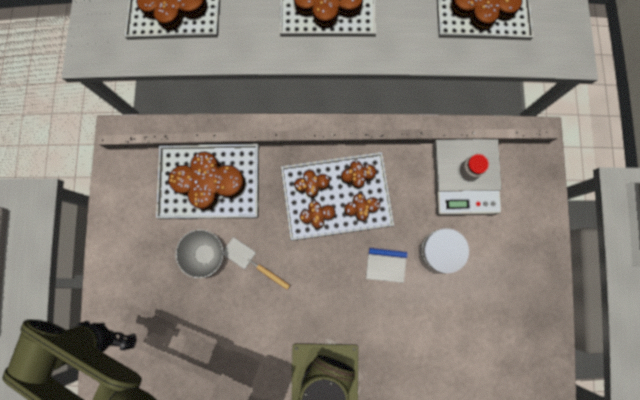

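View pics/scene0.png

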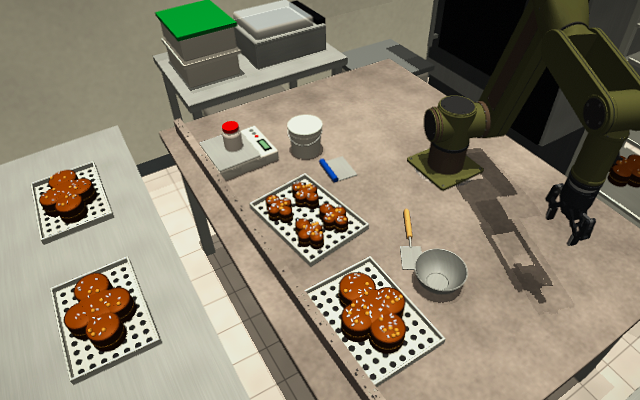

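```bash
cat > h.py <<'E'
from station import *
import cv2, numpy as np
from scipy.spatial.transform import Rotation as Ro
def px2w(uv,z,c):
    uv=np.asarray(uv,float).reshape(-1,1,2)
    n=cv2.undistortPoints(uv,c["intrinsics"],c["dist_coeffs"]).reshape(-1,2)
    r=np.c_[n,np.ones(len(n))]@c["R"]          # R^T d
    o=-c["R"].T@c["t"]
    return o+r*((z-o[2])/r[:,2])[:,None]
def w2px(X,c):
    return cv2.projectPoints(np.asarray(X,float).reshape(-1,1,3),cv2.Rodrigues(c["R"])[0],c["t"],c["intrinsics"],c["dist_coeffs"])[0].reshape(-1,2)
E
python3 - <<'E'
from h import *
p,d=camera("top"); c=get_calibration("top")
for t in ("tray","full_tray","upstand","pail","bowl","scraper","spatula","scale","mini1"):
    for r in cut_out(t,"top")[:4]:
        if r["p"]<.2: continue
        m=r["mask"].astype(np.uint8); ct=max(cv2.findContours(m,0,2)[0],key=cv2.contourArea)
        z={"tray":.025,"full_tray":.025,"upstand":.06,"pail":.12,"bowl":.065,"scale":.05,"mini1":.04}.get(t,0.003)
        w=px2w(ct.reshape(-1,2),z,c)[:,:2]
        rr=cv2.minAreaRect(w.astype(np.float32)*1000)
        print(t,round(r["p"],2),r["box"],np.round(rr[0]),np.round(rr[1]),round(rr[2],1),"x",w[:,0].min().round(3),w[:,0].max().round(3),"y",w[:,1].min().round(3),w[:,1].max().round(3))
print(read_state()["time"])
E
```

```text
tray 0.92 [281.3, 155.4, 391.8, 240.0] [566. -35.] [242. 333.] 8.7 x 0.424 0.707 y -0.213 0.145
full_tray 0.88 [156.2, 142.1, 259.5, 219.0] [610. 387.] [249. 337.] 1.6 x 0.487 0.738 y 0.216 0.554
upstand 0.62 [97.2, 127.6, 557.9, 150.5] [749.   0.] [  55. 1499.] 1.3 x 0.708 0.79 y -0.749 0.75
upstand 0.4 [340.5, 161.2, 380.0, 194.1] [ 629. -100.] [ 85. 105.] 46.0 x 0.585 0.674 y -0.157 -0.047
pail 0.97 [421.9, 225.7, 469.2, 275.0] [ 393. -349.] [129. 143.] 0.2 x 0.329 0.457 y -0.421 -0.278
bowl 0.64 [176.6, 230.8, 222.8, 276.1] [378. 387.] [147. 148.] 1.2 x 0.304 0.452 y 0.313 0.461
scraper 0.72 [364.7, 247.5, 408.7, 279.6] [ 351. -194.] [120.  99.] 83.6 x 0.299 0.402 y -0.257 -0.133
spatula 0.79 [220.4, 239.0, 289.9, 286.9] [343. 215.] [240.  68.] 57.7 x 0.273 0.432 y 0.113 0.328
scale 0.73 [434.4, 137.4, 503.7, 217.6] [ 629. -448.] [249. 216.] 0.4 x 0.504 0.753 y -0.556 -0.339
mini1 0.88 [293.8, 168.2, 330.1, 199.2] [603.  45.] [ 88. 103.] 43.2 x 0.559 0.646 y -0.01 0.101
mini1 0.75 [297.3, 201.2, 334.4, 231.8] [504.  29.] [ 84. 104.] 42.6 x 0.461 0.546 y -0.026 0.086
mini1 0.58 [342.6, 193.6, 378.9, 220.9] [ 529. -112.] [ 80. 100.] 45.6 x 0.484 0.57 y -0.167 -0.058
mini1 0.55 [339.5, 164.1, 377.2, 193.6] [ 633. -102.] [ 88. 104.] 46.0 x 0.585 0.676 y -0.159 -0.048
0.6
```

```bash
python3 - <<'E'
import cv2
p=cv2.imread("pics/top0.png")
cv2.imwrite("pics/top0z.png",cv2.resize(p[110:290,150:410],None,fx=3,fy=3,interpolation=cv2.INTER_CUBIC))
E
```

```text
(no output)
```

View pics/top0z.png

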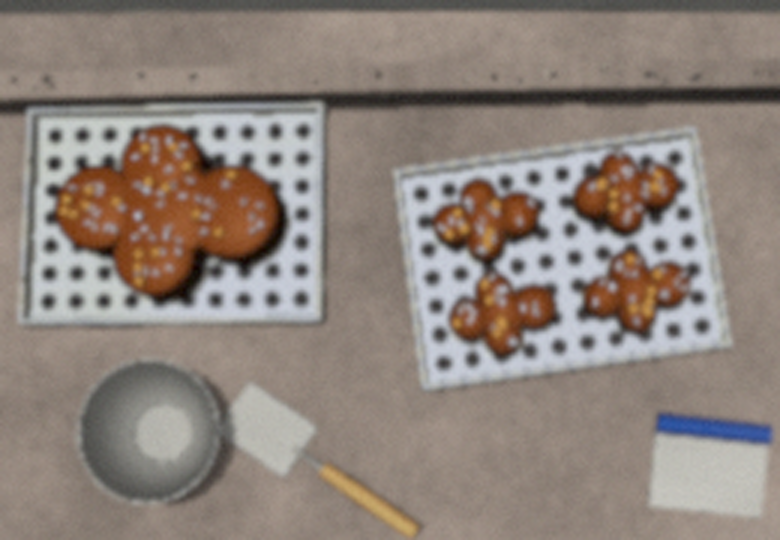

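```bash
cat >> h.py <<'E'
def rim(corners,z=.025):
    c=get_calibration("top"); w=px2w(corners,z,c)[:,:2]*1000
    FL,FR,NR,NL=w
    print(w.round(1).tolist(),"ctr",w.mean(0).round(1),"yaw far/near deg",[round(float(np.degrees(np.arctan2(-(a-b)[0],(a-b)[1]))),2) for a,b in((FL,FR),(NL,NR))],"len",np.linalg.norm(FL-FR).round(),np.linalg.norm(FL-NL).round())
def steps(P,Rt=None):
    """offset/turn in tool axes to reach world TCP P and rotation Rt"""
    s=read_state(); R0=Ro.from_rotvec(s["tcp_rot"])
    o=R0.inv().apply(np.array(P)-s["eef_pos"])*1000
    t=(R0.inv()*Rt).as_rotvec(degrees=True) if Rt is not None else 0
    return o.round(1),np.round(t,2)
E
python3 - <<'E'
from h import *
rim([(281.7,166.7),(381.7,152.7),(394,225.3),(291.3,239.7)])
rim([(160,145),(258,144.3),(257.3,217.3),(156.7,217.7)])
c=get_calibration("top")
print("upstand top-front?",px2w([(150+a/3,110+b/3) for a,b in((100,94),(400,92),(700,88))],.06,c).round(3), "base",px2w([(150+a/3,110+b/3) for a,b in((100,105),(400,102),(700,99))],0.0,c).round(3))
s=read_state();R0=Ro.from_rotvec(s["tcp_rot"]);print(R0.as_matrix().round(3))
# jaws along world y: tool x=-z, z=+-y
for zz in ((0,1,0),(0,-1,0),(1,0,0),(-1,0,0)):
    x=np.array([0,0,-1.]);z=np.array(zz,float);R=Ro.from_matrix(np.c_[x,np.cross(z,x),z]);print(zz,steps([.42,0,.2],R))
E
```

```text
[[659.0, 143.1], [707.9, -179.2], [473.0, -216.1], [424.5, 107.1]] ctr [566.1 -36.3] yaw far/near deg [8.62, 8.53] len 326.0 237.0
[[730.8, 549.7], [733.2, 222.5], [494.3, 216.8], [489.2, 544.5]] ctr [611.9 383.4] yaw far/near deg [0.43, 0.88] len 327.0 242.0
upstand top-front? [[ 0.733  0.459  0.06 ]
 [ 0.736  0.136  0.06 ]
 [ 0.742 -0.181  0.06 ]] base [[ 0.737  0.479  0.   ]
 [ 0.741  0.142  0.   ]
 [ 0.747 -0.188  0.   ]]
[[ 0.    -0.961  0.278]
 [-0.     0.278  0.961]
 [-1.    -0.    -0.   ]]
(0, 1, 0) (array([  31.3, -403.4, -458.2]), array([-16.15,  -0.  ,   0.  ]))
(0, -1, 0) (array([  31.3, -403.4, -458.2]), array([163.85,   0.  ,   0.  ]))
(1, 0, 0) (array([  31.3, -403.4, -458.2]), array([73.85, -0.  ,  0.  ]))
(-1, 0, 0) (array([  31.3, -403.4, -458.2]), array([-106.15,   -0.  ,   -0.  ]))
```

>>> jog_arm:
  motion:
    - {"offset":[6,-46,-25],"turn":[-3,0,0],"grip":-1}
    - {"offset":[12,-92,-50],"turn":[-6,0,0],"grip":-1}
    - {"offset":[18,-138,-76],"turn":[-9,0,0],"grip":-1}
    - {"offset":[24,-184,-102],"turn":[-12,0,0],"grip":-1}
    - {"offset":[30,-230,-128],"turn":[-15,0,0],"grip":-1}
    - {"offset":[30,-273,-152],"turn":[-17,0,0],"grip":-1}
    - {"offset":[30,-295,-209],"turn":[-17,0,0],"grip":-1}
    - {"offset":[30,-317,-266],"turn":[-17,0,0],"grip":-1}
    - {"offset":[30,-339,-323],"turn":[-17,0,0],"grip":-1}
    - {"offset":[30,-361,-380],"turn":[-17,0,0],"grip":-1}
    - {"offset":[30,-383,-437],"turn":[-17,0,0],"grip":-1}
    - {"offset":[30,-404,-495],"turn":[-17,0,0],"grip":-1}

```text
time: 2.1
eef_pos: [0.4106, -0.0375, 0.2018]
tcp_rot: [-1.221, 1.201, 1.219]
wrist_force: [0.8, 0.1, -0.2]
width: 0.0856
```

```bash
cat > st.py <<'E'
from h import *
s=read_state();print(s["time"],s["eef_pos"].round(4),s["wrist_force"].round(2),s["torque"].round(2),s["width"]);print(Ro.from_rotvec(s["tcp_rot"]).as_matrix().round(4))
E
python3 st.py; python3 -c "
from h import *
x=np.array([0,0,-1.]);a=np.radians(.8);z=np.array([-np.sin(a),np.cos(a),0]);R=Ro.from_matrix(np.c_[x,np.cross(z,x),z]);print(steps([.412,-.036,.06],R))"
```

```text
2.1 [ 0.4106 -0.0375  0.2018] [ 0.79  0.09 -0.24] [-0.03 -0.02  0.  ] 0.08559324054798362
[[ 1.800e-03 -9.999e-01 -1.510e-02]
 [-1.000e-04 -1.510e-02  9.999e-01]
 [-1.000e+00 -1.800e-03 -2.000e-04]]
(array([141.8,  -1.1,   1.5]), array([ 0.07, -0.01,  0.1 ]))
```

>>> jog_arm:
  motion:
    - {"offset":[45,0,1],"turn":[0,0,0],"grip":-1}
    - {"offset":[90,0,1],"turn":[0,0,0],"grip":-1}
    - {"offset":[135,0,1],"turn":[0,0,0],"grip":-1}
    - {"offset":[170,0,1],"turn":[0,0,0],"grip":-1}
    - {"offset":[195,0,1],"turn":[0,0,0],"grip":-1}
    - {"offset":[203,0,1],"turn":[0,0,0],"grip":-1}
    - {"offset":[204,0,1],"turn":[0,0,0],"grip":-1}

```text
time: 2.98
eef_pos: [0.4112, -0.0365, -0.0022]
tcp_rot: [-1.221, 1.201, 1.219]
wrist_force: [0.3, 0.8, 0.2]
width: 0.0854
```

```bash
python3 st.py; python3 -c "
from h import *
for n in('scene','wrist','top'):
    p,d=camera(n);cv2.imwrite(f'pics/{n}1.png',p)
a=cv2.imread('pics/scene1.png');b=cv2.imread('pics/wrist1.png')
cv2.imwrite('pics/c1.png',cv2.vconcat([cv2.resize(a[120:320,200:520],(640,400),interpolation=2)[:300],cv2.resize(b,(640,400))[:300]]))"
```

```text
2.975 [ 0.4112 -0.0365 -0.0022] [0.33 0.79 0.23] [-0.02 -0.02  0.04] 0.08544501013825342
[[ 1.600e-03 -9.999e-01 -1.510e-02]
 [-1.000e-04 -1.510e-02  9.999e-01]
 [-1.000e+00 -1.600e-03 -1.000e-04]]
```

View pics/c1.png

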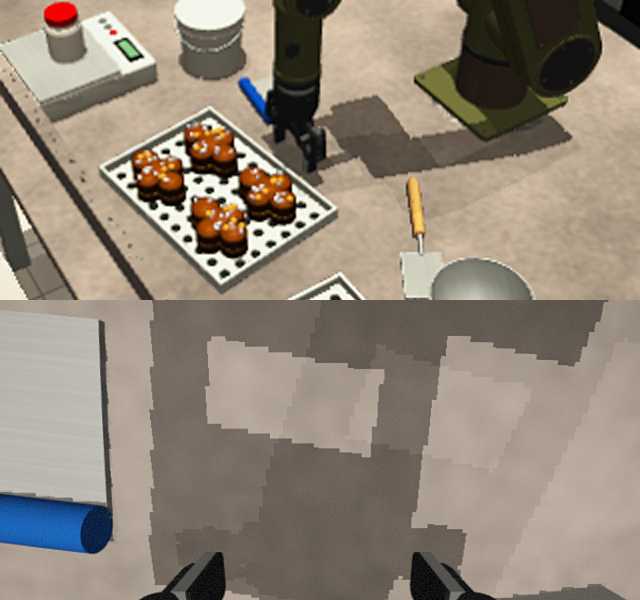

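>>> jog_arm:
  motion:
    - {"offset":[0,-7,0],"turn":[0,0,0],"grip":-1}
    - {"offset":[0,-12,0],"turn":[0,0,0],"grip":-1}
    - {"offset":[0,-16,0],"turn":[0,0,0],"grip":-1}
    - {"offset":[0,-20,0],"turn":[0,0,0],"grip":-1}
    - {"offset":[0,-24,0],"turn":[0,0,0],"grip":-1}
    - {"offset":[0,-28,0],"turn":[0,0,0],"grip":-1}
    - {"offset":[0,-32,0],"turn":[0,0,0],"grip":-1}
    - {"offset":[0,-36,0],"turn":[0,0,0],"grip":-1}
    - {"offset":[0,-40,0],"turn":[0,0,0],"grip":-1}

```text
time: 4.25
eef_pos: [0.448, -0.0352, -0.0018]
tcp_rot: [-1.219, 1.204, 1.224]
wrist_force: [-6.1, 0.1, 3.5]
width: 0.0855
```

```bash
python3 st.py; cat > look.py <<'E'
from h import *
import sys
k=sys.argv[1]
p,d=camera('top'); cv2.imwrite(f'pics/top{k}z.png',cv2.resize(p[110:290,150:410],None,fx=3,fy=3,interpolation=cv2.INTER_CUBIC))
E
python3 look.py 2
```

```text
4.25 [ 0.448  -0.0352 -0.0018] [-6.05  0.06  3.46] [0.26 0.86 0.27] 0.08554939616494586
[[-3.500e-03 -9.999e-01 -1.600e-02]
 [ 7.000e-04 -1.600e-02  9.999e-01]
 [-1.000e+00  3.500e-03  7.000e-04]]
```

View pics/top2z.png

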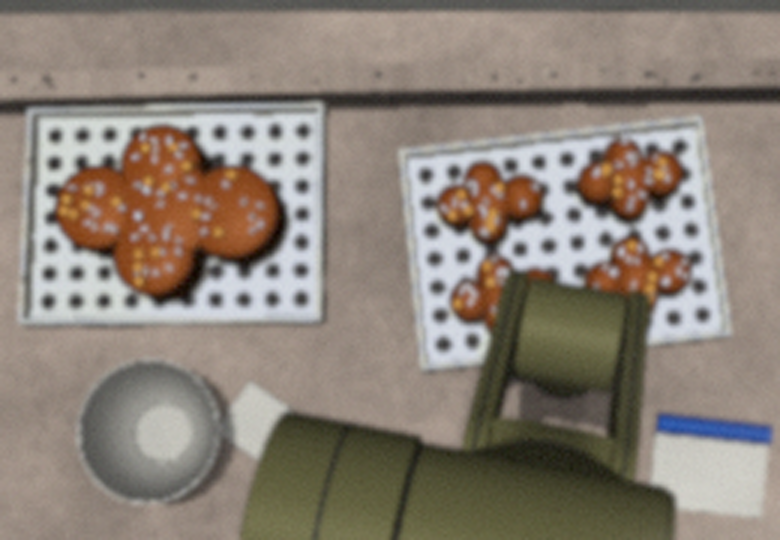

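>>> jog_arm:
  motion:
    - {"offset":[0,-7,0],"turn":[0,0,0],"grip":-1}
    - {"offset":[0,-11,0],"turn":[0,0,0],"grip":-1}
    - {"offset":[0,-15,0],"turn":[0,0,0],"grip":-1}
    - {"offset":[0,-19,0],"turn":[0,0,0],"grip":-1}
    - {"offset":[0,-23,0],"turn":[0,0,0],"grip":-1}
    - {"offset":[0,-27,0],"turn":[0,0,0],"grip":-1}

```text
time: 5.05
eef_pos: [0.4765, -0.035, -0.0019]
tcp_rot: [-1.22, 1.203, 1.222]
wrist_force: [-2.5, 0.2, -0.3]
width: 0.0856
```

```bash
python3 st.py; python3 look.py 3
```

```text
5.05 [ 0.4765 -0.035  -0.0019] [-2.46  0.23 -0.31] [0.06 0.52 0.15] 0.08555431255909679
[[-1.800e-03 -9.999e-01 -1.570e-02]
 [ 5.000e-04 -1.570e-02  9.999e-01]
 [-1.000e+00  1.800e-03  5.000e-04]]
```

View pics/top3z.png

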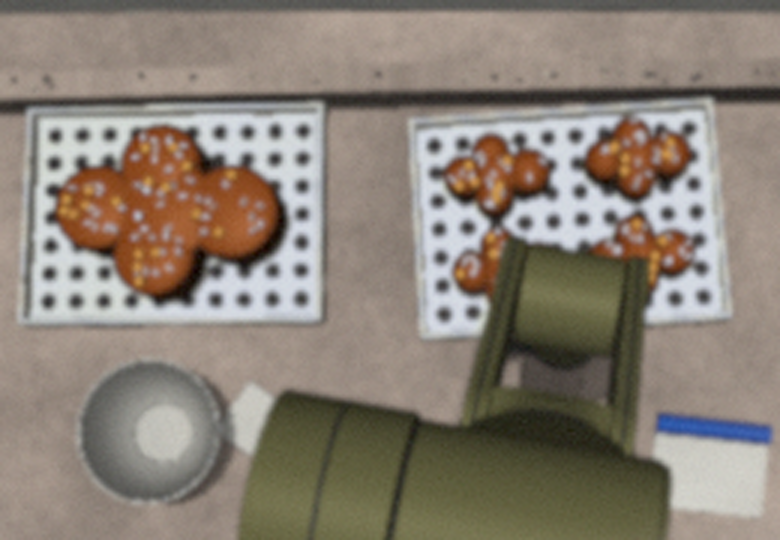

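>>> jog_arm:
  motion:
    - {"offset":[0,8,0],"turn":[0,0,0],"grip":-1}
    - {"offset":[0,16,0],"turn":[0,0,0],"grip":-1}
    - {"offset":[0,16,20],"turn":[0,0,0],"grip":-1}
    - {"offset":[0,16,40],"turn":[0,0,0],"grip":-1}
    - {"offset":[0,14,55],"turn":[0,0,0],"grip":-1}
    - {"offset":[0,8,55],"turn":[0,0,0],"grip":-1}
    - {"offset":[0,4,55],"turn":[0,0,0],"grip":-1}
    - {"offset":[0,1,55],"turn":[0,0,0],"grip":-1}
    - {"offset":[0,-2,55],"turn":[0,0,0],"grip":-1}
    - {"offset":[0,-5,55],"turn":[0,0,0],"grip":-1}

```text
time: 6.35
eef_pos: [0.4799, 0.02, -0.0022]
tcp_rot: [-1.218, 1.204, 1.224]
wrist_force: [-4.1, 1.9, 0.4]
width: 0.0855
```

```bash
python3 st.py; python3 look.py 4
```

```text
6.35 [ 0.4799  0.02   -0.0022] [-4.07  1.9   0.36] [0.3  0.57 0.19] 0.08545542635792065
[[-3.800e-03 -9.999e-01 -1.530e-02]
 [ 6.000e-04 -1.530e-02  9.999e-01]
 [-1.000e+00  3.800e-03  7.000e-04]]
```

View pics/top4z.png

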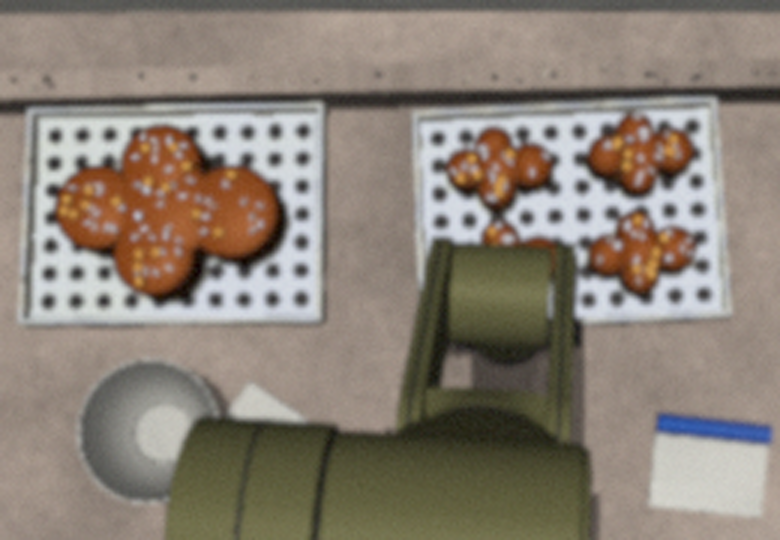

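>>> jog_arm:
  motion:
    - {"offset":[0,-3,0],"turn":[0,0,0],"grip":-1}
    - {"offset":[0,-5,0],"turn":[0,0,0],"grip":-1}
    - {"offset":[0,-6,0],"turn":[0,0,0],"grip":-1}

```text
time: 6.78
eef_pos: [0.4866, 0.0201, -0.0023]
tcp_rot: [-1.218, 1.204, 1.223]
wrist_force: [-4.9, 3.2, -0.1]
width: 0.0855
```

```bash
python3 st.py; python3 look.py 5
```

```text
6.775 [ 0.4866  0.0201 -0.0023] [-4.88  3.19 -0.09] [0.47 0.69 0.24] 0.08554333824046499
[[-3.100e-03 -9.999e-01 -1.520e-02]
 [ 8.000e-04 -1.520e-02  9.999e-01]
 [-1.000e+00  3.100e-03  8.000e-04]]
```

View pics/top5z.png

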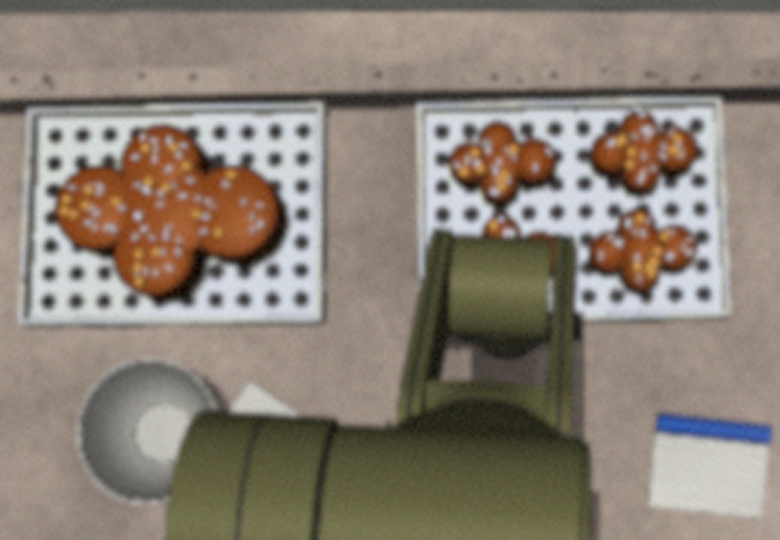

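```bash
python3 - <<'E'
from h import *
f=lambda l:[(150+a/3,110+b/3) for a,b in l]
rim(f([(418,103),(722,97),(731,317),(424,323)]))
rim(f([(28,105),(324,103),(322,322),(20,323)]))
E
```

```text
[[733.5, 120.1], [742.8, -208.8], [503.6, -215.4], [494.2, 108.4]] ctr [618.5 -48.9] yaw far/near deg [1.61, 1.65] len 329.0 240.0
[[730.8, 552.0], [733.1, 222.5], [494.2, 216.7], [489.3, 544.6]] ctr [611.9 384. ] yaw far/near deg [0.4, 0.84] len 330.0 242.0
```

```bash
python3 - <<'E'
from h import *
c=get_calibration("wrist");s=read_state();print(-c["R"].T@c["t"]-s["eef_pos"],s["joints"].round(3))
E
```

```text
[-0.0650686  -0.00137285  0.1426243 ] [-4.600e-02  4.960e-01  1.961e+00  1.000e-03  6.870e-01 -1.633e+00]
```

>>> jog_arm:
  motion:
    - {"offset":[0,10,0],"turn":[0,0,0],"grip":-1}
    - {"offset":[-10,18,0],"turn":[0,0,0],"grip":-1}
    - {"offset":[-60,20,0],"turn":[0,0,0],"grip":-1}
    - {"offset":[-120,20,0],"turn":[0,0,0],"grip":-1}
    - {"offset":[-160,10,-20],"turn":[0,0,0],"grip":-1}
    - {"offset":[-180,-10,-60],"turn":[10,0,0],"grip":-1}
    - {"offset":[-180,-30,-110],"turn":[20,0,0],"grip":-1}
    - {"offset":[-180,-55,-160],"turn":[30,0,0],"grip":-1}
    - {"offset":[-180,-80,-205],"turn":[40,0,0],"grip":-1}
    - {"offset":[-180,-105,-245],"turn":[50,0,0],"grip":-1}
    - {"offset":[-180,-130,-265],"turn":[60,0,0],"grip":-1}
    - {"offset":[-180,-134,-268],"turn":[70,0,0],"grip":-1}

```text
time: 8.32
eef_pos: [0.6272, -0.2486, 0.1779]
tcp_rot: [-0.281, 1.552, 0.279]
wrist_force: [-0.2, 0.3, 0.1]
width: 0.0855
```

```bash
python3 st.py; python3 look.py 6;python3 -c "
from h import *
a=np.radians(.9);x=np.array([0,0,-1.]);z=np.array([np.cos(a),np.sin(a),0]);R=Ro.from_matrix(np.c_[x,np.cross(z,x),z]);print(steps([.622,-.245,.18],R),read_state()['joints'])"
```

```text
8.325 [ 0.6272 -0.2486  0.1779] [-0.16  0.34  0.06] [0.01 0.04 0.02] 0.08554494665332503
[[ 5.000e-04 -3.489e-01  9.372e-01]
 [-1.200e-03  9.372e-01  3.489e-01]
 [-1.000e+00 -1.300e-03  1.000e-04]]
(array([-2.2,  4.5, -3.6]), array([ 1.926e+01, -1.000e-02,  5.000e-02])) [-4.38892401e-01  4.82669953e-01  1.35676908e+00 -7.86590993e-04
  1.30177217e+00 -7.90487351e-01]
```

View pics/top6z.png

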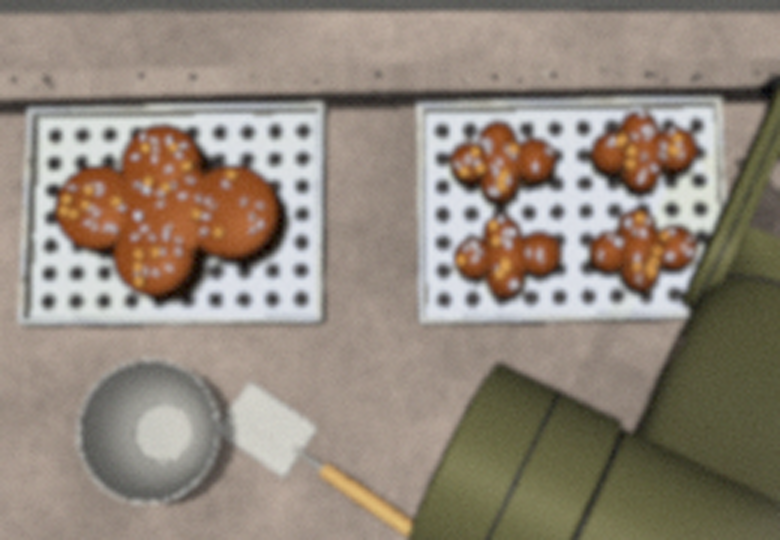

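>>> jog_arm:
  motion:
    - {"offset":[20,5,-3],"turn":[10,0,0],"grip":-1}
    - {"offset":[50,10,-6],"turn":[19.3,0,0],"grip":-1}
    - {"offset":[90,10,-6],"turn":[19.3,0,0],"grip":-1}
    - {"offset":[130,10,-6],"turn":[19.3,0,0],"grip":-1}
    - {"offset":[160,10,-6],"turn":[19.3,0,0],"grip":-1}
    - {"offset":[178,10,-6],"turn":[19.3,0,0],"grip":-1}
    - {"offset":[181,10,-6],"turn":[19.3,0,0],"grip":-1}

```text
time: 9.25
eef_pos: [0.6171, -0.2406, -0.0038]
tcp_rot: [-0.013, 1.572, 0.012]
wrist_force: [-0.1, -1.0, 0.6]
width: 0.0852
```

```bash
python3 st.py; python3 -c "
from h import *
for n in('scene','wrist'):
    p,d=camera(n);cv2.imwrite(f'pics/{n}7.png',p)
a=cv2.imread('pics/scene7.png');b=cv2.imread('pics/wrist7.png')
cv2.imwrite('pics/c7.png',cv2.vconcat([cv2.resize(a[120:320,200:520],(640,400),interpolation=2)[:300],cv2.resize(b,(640,400))[100:]]))"
```

```text
9.25 [ 0.6171 -0.2406 -0.0038] [-0.15 -1.    0.56] [-0.03 -0.05  0.04] 0.08524372000321827
[[-1.300e-03 -1.590e-02  9.999e-01]
 [-4.000e-04  9.999e-01  1.590e-02]
 [-1.000e+00 -4.000e-04 -1.300e-03]]
```

View pics/c7.png

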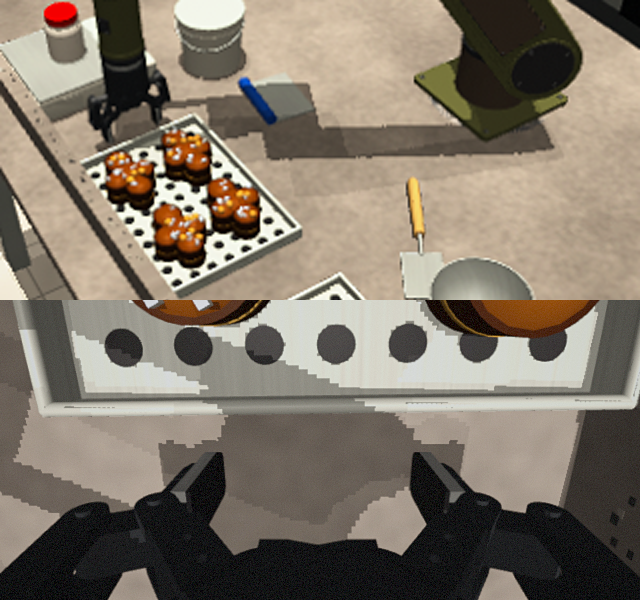

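>>> jog_arm:
  motion:
    - {"offset":[0,8,0],"turn":[0,0,0],"grip":-1}
    - {"offset":[0,14,0],"turn":[0,0,0],"grip":-1}
    - {"offset":[0,19,0],"turn":[0,0,0],"grip":-1}
    - {"offset":[0,24,0],"turn":[0,0,0],"grip":-1}
    - {"offset":[0,29,0],"turn":[0,0,0],"grip":-1}
    - {"offset":[0,34,0],"turn":[0,0,0],"grip":-1}
    - {"offset":[0,39,0],"turn":[0,0,0],"grip":-1}
    - {"offset":[0,44,0],"turn":[0,0,0],"grip":-1}
    - {"offset":[0,49,0],"turn":[0,0,0],"grip":-1}
    - {"offset":[0,53,0],"turn":[0,0,0],"grip":-1}
    - {"offset":[0,56,0],"turn":[0,0,0],"grip":-1}

```text
time: 10.72
eef_pos: [0.6178, -0.1869, -0.0018]
tcp_rot: [-0.017, 1.569, 0.01]
wrist_force: [-0.9, -7.1, 2.5]
width: 0.0854
```

```bash
python3 st.py; python3 look.py 8
```

```text
10.725 [ 0.6178 -0.1869 -0.0018] [-0.88 -7.07  2.49] [-0.95  0.39  0.28] 0.08542386467334263
[[ 0.002  -0.0172  0.9999]
 [-0.0049  0.9998  0.0172]
 [-1.     -0.0049  0.0019]]
```

View pics/top8z.png

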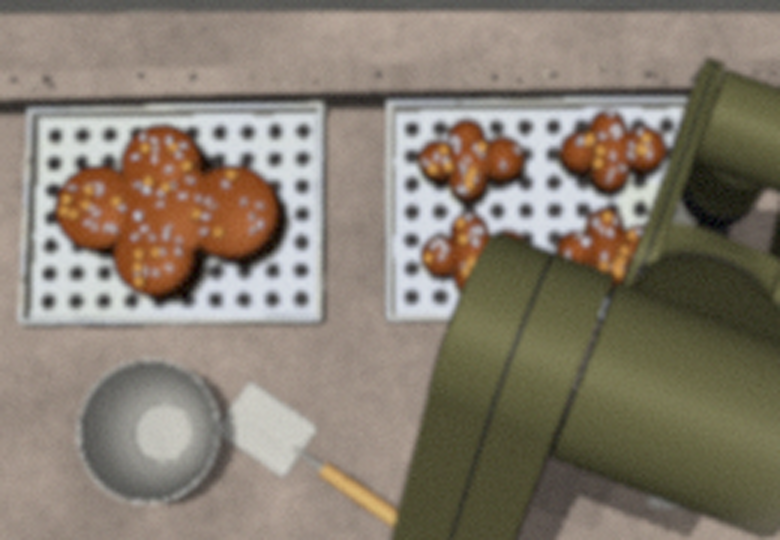

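>>> jog_arm:
  motion:
    - {"offset":[0,6,0],"turn":[0,0,0],"grip":-1}
    - {"offset":[0,11,0],"turn":[0,0,0],"grip":-1}
    - {"offset":[0,16,0],"turn":[0,0,0],"grip":-1}
    - {"offset":[0,21,0],"turn":[0,0,0],"grip":-1}
    - {"offset":[0,26,0],"turn":[0,0,0],"grip":-1}
    - {"offset":[0,31,0],"turn":[0,0,0],"grip":-1}
    - {"offset":[0,36,0],"turn":[0,0,0],"grip":-1}
    - {"offset":[0,41,0],"turn":[0,0,0],"grip":-1}
    - {"offset":[0,46,0],"turn":[0,0,0],"grip":-1}
    - {"offset":[0,50,0],"turn":[0,0,0],"grip":-1}
    - {"offset":[0,54,0],"turn":[0,0,0],"grip":-1}
    - {"offset":[0,56,0],"turn":[0,0,0],"grip":-1}

```text
time: 12.28
eef_pos: [0.6167, -0.1308, -0.0018]
tcp_rot: [-0.019, 1.569, 0.01]
wrist_force: [-1.7, -6.1, 2.2]
width: 0.0855
```

```bash
python3 st.py; python3 look.py 9; cat > look2.py <<'E'
from h import *
import sys
k=sys.argv[1]
p,d=camera('top'); cv2.imwrite(f'pics/top{k}g.png',cv2.resize(p[125:230,220:340],None,fx=5,fy=5,interpolation=cv2.INTER_CUBIC))
E
python3 look2.py 9
```

```text
12.275 [ 0.6167 -0.1308 -0.0018] [-1.71 -6.09  2.22] [-0.86  0.25  0.23] 0.08551527783887024
[[ 0.0019 -0.0182  0.9998]
 [-0.0057  0.9998  0.0182]
 [-1.     -0.0057  0.0018]]
```

View pics/top9g.png

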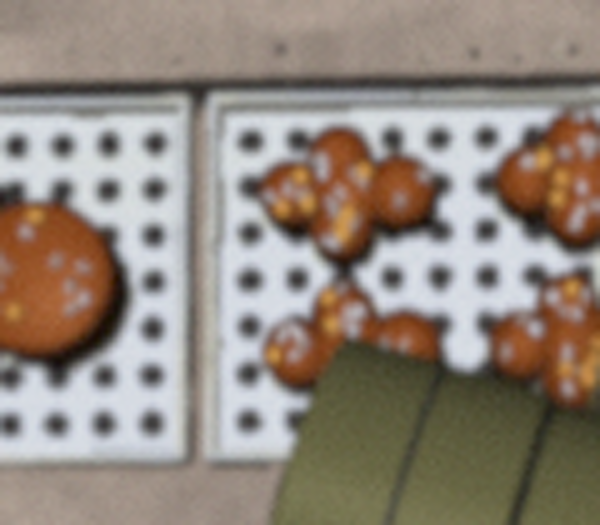

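View pics/top9z.png

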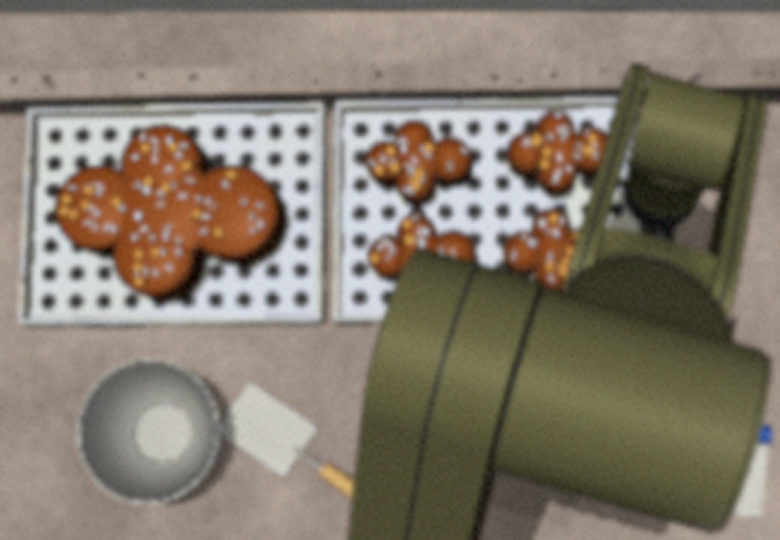

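>>> jog_arm:
  motion:
    - {"offset":[0,3,0],"turn":[0,0,0],"grip":-1}
    - {"offset":[0,6,0],"turn":[0,0,0],"grip":-1}
    - {"offset":[0,8,0],"turn":[0,0,0],"grip":-1}
    - {"offset":[0,9,0],"turn":[0,0,0],"grip":-1}

```text
time: 12.88
eef_pos: [0.6165, -0.1216, -0.0018]
tcp_rot: [-0.019, 1.569, 0.01]
wrist_force: [-0.2, -6.0, 1.2]
width: 0.0855
```

```bash
python3 st.py; python3 look2.py 10
```

```text
12.875 [ 0.6165 -0.1216 -0.0018] [-0.2  -6.04  1.17] [-0.77  0.13  0.16] 0.08552230970239737
[[ 0.0019 -0.0185  0.9998]
 [-0.0057  0.9998  0.0185]
 [-1.     -0.0057  0.0018]]
```

View pics/top10g.png

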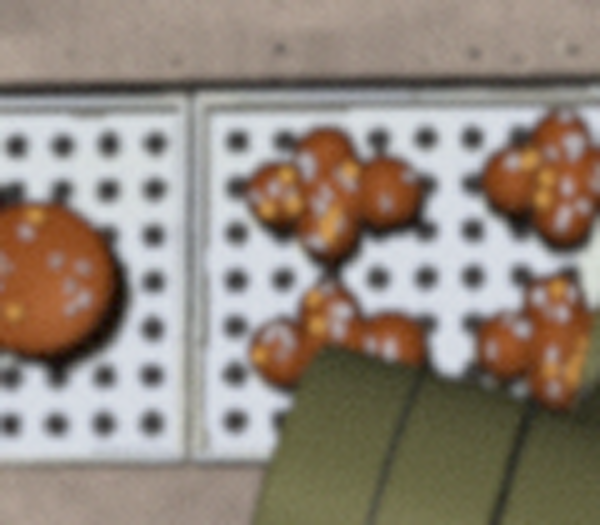

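>>> jog_arm:
  motion:
    - {"offset":[0,1.5,0],"turn":[0,0,0],"grip":-1}
    - {"offset":[0,1.5,0],"turn":[0,0,0],"grip":-1}

```text
time: 13.18
eef_pos: [0.6165, -0.1197, -0.0018]
tcp_rot: [-0.019, 1.569, 0.01]
wrist_force: [-0.2, -4.8, -0.0]
width: 0.0857
```

```bash
python3 st.py
```

```text
13.175 [ 0.6165 -0.1197 -0.0018] [-0.17 -4.85 -0.04] [-0.64  0.14  0.12] 0.08568066829704554
[[ 0.0018 -0.0184  0.9998]
 [-0.0054  0.9998  0.0184]
 [-1.     -0.0054  0.0017]]
```

>>> jog_arm:
  motion:
    - {"offset":[0,-8,0],"turn":[0,0,0],"grip":-1}
    - {"offset":[0,-18,0],"turn":[0,0,0],"grip":-1}
    - {"offset":[-20,-25,0],"turn":[0,0,0],"grip":-1}
    - {"offset":[-60,-28,0],"turn":[0,0,0],"grip":-1}
    - {"offset":[-120,-28,-20],"turn":[0,0,0],"grip":-1}
    - {"offset":[-160,-20,-50],"turn":[-10,0,0],"grip":-1}
    - {"offset":[-180,0,-90],"turn":[-20,0,0],"grip":-1}
    - {"offset":[-180,30,-125],"turn":[-30,0,0],"grip":-1}
    - {"offset":[-180,65,-160],"turn":[-40,0,0],"grip":-1}
    - {"offset":[-180,100,-180],"turn":[-50,0,0],"grip":-1}
    - {"offset":[-180,140,-190],"turn":[-60,0,0],"grip":-1}
    - {"offset":[-180,170,-190],"turn":[-70,0,0],"grip":-1}

```text
time: 14.68
eef_pos: [0.4216, 0.0489, 0.1772]
tcp_rot: [-0.97, 1.347, 0.963]
wrist_force: [-0.1, -0.0, 0.7]
width: 0.0852
```

```bash
python3 st.py; python3 look.py 11
```

```text
14.675 [0.4216 0.0489 0.1772] [-0.07 -0.03  0.73] [0.05 0.01 0.05] 0.08518987684923557
[[ 0.0013 -0.9476  0.3196]
 [-0.0044  0.3196  0.9476]
 [-1.     -0.0027 -0.0038]]
```

View pics/top11z.png

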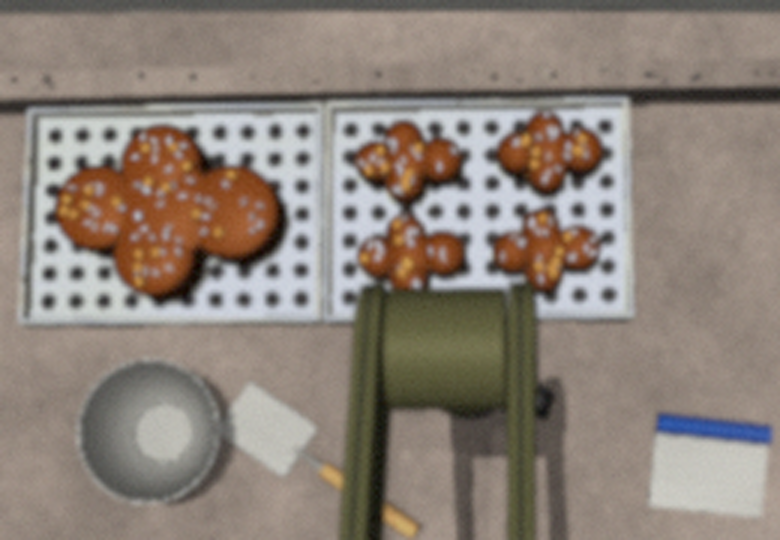

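```bash
python3 - <<'E'
from h import *
f=lambda l:[(150+a/3,110+b/3) for a,b in l]
rim(f([(328,101),(630,97),(633,318),(327,321)]))
rim(f([(28,105),(324,103),(322,322),(20,323)]))
a=np.radians(.95);x=np.array([0,0,-1.]);z=np.array([-np.sin(a),np.cos(a),0]);R=Ro.from_matrix(np.c_[x,np.cross(z,x),z]);print(steps([.465,.054,-.002],R))
p,d=camera("top")
cv2.imwrite('pics/top12g.png',cv2.resize(p[125:235,225:380],None,fx=5,fy=5,interpolation=cv2.INTER_CUBIC))
p,d=camera("scene")
cv2.imwrite('pics/sc12.png',cv2.resize(p[170:390,180:480],None,fx=2.6,fy=2.6,interpolation=cv2.INTER_CUBIC))
E
```

```text
[[735.4, 218.2], [741.8, -109.2], [501.6, -111.9], [495.3, 211.4]] ctr [618.5  52.1] yaw far/near deg [1.13, 1.12] len 327.0 240.0
[[730.8, 552.0], [733.1, 222.5], [494.2, 216.7], [489.3, 544.6]] ctr [611.9 384. ] yaw far/near deg [0.4, 0.84] len 330.0 242.0
(array([179.3, -39.6,  16. ]), array([-19.26,  -0.08,   0.12]))
```

View pics/top12g.png

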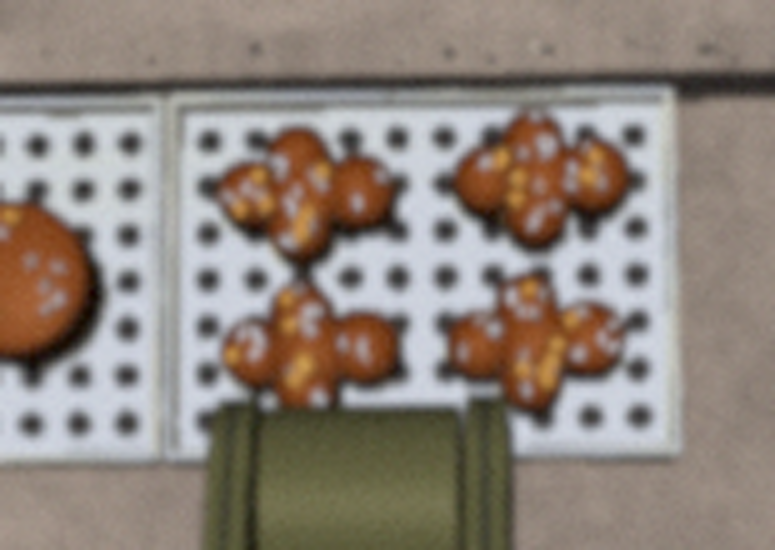

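View pics/sc12.png

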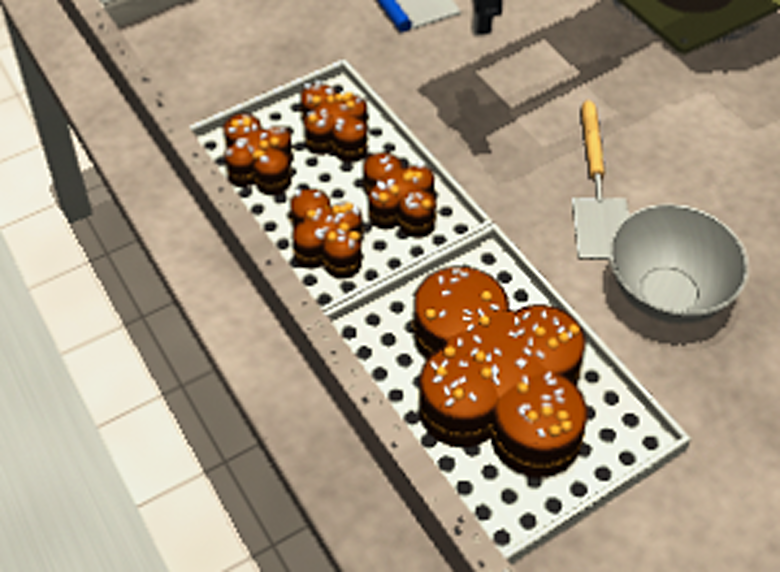

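>>> jog_arm:
  motion:
    - {"offset":[20,-15,8],"turn":[-10,0,0],"grip":-1}
    - {"offset":[60,-40,16],"turn":[-19.3,0,0],"grip":-1}
    - {"offset":[105,-40,16],"turn":[-19.3,0,0],"grip":-1}
    - {"offset":[145,-40,16],"turn":[-19.3,0,0],"grip":-1}
    - {"offset":[170,-40,16],"turn":[-19.3,0,0],"grip":-1}
    - {"offset":[179,-40,16],"turn":[-19.3,0,0],"grip":-1}
    - {"offset":[179,-40,16],"turn":[-19.3,0,0],"grip":-1}

```text
time: 15.7
eef_pos: [0.4665, 0.0491, -0.002]
tcp_rot: [-1.217, 1.21, 1.21]
wrist_force: [1.1, -0.7, 0.5]
width: 0.0853
```

```bash
python3 st.py
```

```text
15.7 [ 0.4665  0.0491 -0.002 ] [ 1.07 -0.66  0.51] [-0.03  0.03 -0.05] 0.0853109987847373
[[ 0.0013 -1.     -0.0052]
 [-0.005  -0.0052  1.    ]
 [-1.     -0.0012 -0.0051]]
```

>>> jog_arm:
  motion:
    - {"offset":[0,-8,0],"turn":[0,0,0],"grip":-1}
    - {"offset":[0,-14,0],"turn":[0,0,0],"grip":-1}
    - {"offset":[0,-18,0],"turn":[0,0,0],"grip":-1}
    - {"offset":[0,-20,0],"turn":[0,0,0],"grip":-1}
    - {"offset":[0,-22,0],"turn":[0,0,0],"grip":-1}

```text
time: 16.32
eef_pos: [0.4884, 0.0493, -0.0019]
tcp_rot: [-1.217, 1.21, 1.21]
wrist_force: [-0.2, 0.5, -0.3]
width: 0.0854
```

>>> jog_arm:
  motion:
    - {"offset":[0,-1,0],"turn":[0,0,0],"grip":-1}
    - {"offset":[0,-2,0],"turn":[0,0,0],"grip":-1}

```text
time: 16.58
eef_pos: [0.489, 0.0494, -0.0021]
tcp_rot: [-1.217, 1.211, 1.212]
wrist_force: [-3.1, 0.2, 3.1]
width: 0.0854
```

>>> jog_arm:
  motion:
    - {"offset":[0,-2,0],"turn":[-0.6,0,0],"grip":-1}
    - {"offset":[0,-3,0],"turn":[-0.6,0,0],"grip":-1}

```text
time: 16.82
eef_pos: [0.4895, 0.0494, -0.0024]
tcp_rot: [-1.223, 1.21, 1.224]
wrist_force: [-6.5, 0.1, 3.2]
width: 0.0853
```

>>> jog_arm:
  motion:
    - {"offset":[0,-2,0],"turn":[0,0,0],"grip":-1}
    - {"offset":[0,-2,0],"turn":[0,0,0],"grip":-1}

```text
time: 17.08
eef_pos: [0.4894, 0.0495, -0.0027]
tcp_rot: [-1.221, 1.212, 1.227]
wrist_force: [-5.4, -0.2, 2.8]
width: 0.0854
```

>>> jog_arm:
  motion:
    - {"offset":[0,-3,0],"turn":[0,0,0],"grip":-1}
    - {"offset":[0,-5,0],"turn":[0,0,0],"grip":-1}
    - {"offset":[0,-6,0],"turn":[0,0,0],"grip":-1}

```text
time: 17.45
eef_pos: [0.4892, 0.0496, -0.0035]
tcp_rot: [-1.216, 1.22, 1.235]
wrist_force: [-12.3, 0.2, 6.4]
width: 0.0854
```

```bash
python3 st.py; python3 look.py 13;python3 look2.py 13
```

```text
17.45 [ 0.4892  0.0496 -0.0035] [-12.32   0.24   6.35] [0.21 1.72 0.24] 0.0854412456935997
[[-0.0211 -0.9996 -0.0179]
 [-0.0054 -0.0178  0.9998]
 [-0.9998  0.0212 -0.005 ]]
```

View pics/top13z.png

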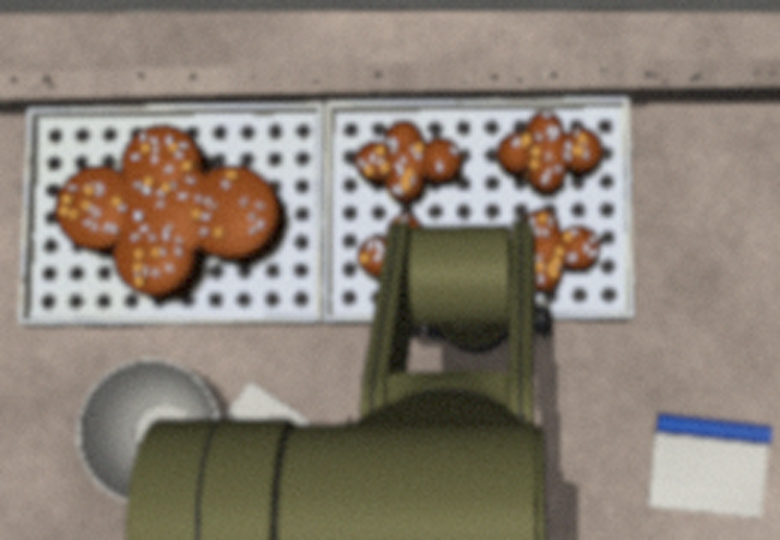

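>>> jog_arm:
  motion:
    - {"offset":[0,8,0],"turn":[0,1.2,0],"grip":-1}
    - {"offset":[-10,18,0],"turn":[0,1.2,0],"grip":-1}
    - {"offset":[-60,20,0],"turn":[0,1.2,0],"grip":-1}
    - {"offset":[-120,20,0],"turn":[0,1.2,0],"grip":-1}
    - {"offset":[-160,10,-20],"turn":[0,0,0],"grip":-1}
    - {"offset":[-180,-10,-60],"turn":[10,0,0],"grip":-1}
    - {"offset":[-180,-30,-110],"turn":[20,0,0],"grip":-1}
    - {"offset":[-180,-60,-145],"turn":[30,0,0],"grip":-1}
    - {"offset":[-180,-90,-175],"turn":[40,0,0],"grip":-1}
    - {"offset":[-180,-115,-190],"turn":[50,0,0],"grip":-1}
    - {"offset":[-180,-125,-192],"turn":[60,0,0],"grip":-1}
    - {"offset":[-180,-125,-192],"turn":[70,0,0],"grip":-1}

```text
time: 19.05
eef_pos: [0.6231, -0.14, 0.1755]
tcp_rot: [-0.286, 1.571, 0.282]
wrist_force: [1.2, -0.2, 0.2]
width: 0.0854
```

```bash
python3 st.py; python3 -c "
from h import *
a=np.radians(1.);x=np.array([0,0,-1.]);z=np.array([np.cos(a),np.sin(a),0]);R=Ro.from_matrix(np.c_[x,np.cross(z,x),z]);print(steps([.617,-.140,-.003],R))
p,d=camera('top');cv2.imwrite('pics/top14g.png',cv2.resize(p[125:235,225:380],None,fx=5,fy=5,interpolation=cv2.INTER_CUBIC))"
```

```text
19.05 [ 0.6231 -0.14    0.1755] [ 1.23 -0.21  0.17] [ 0.02  0.03 -0.01] 0.08540634957176056
[[-0.018  -0.353   0.9354]
 [-0.0056  0.9356  0.353 ]
 [-0.9998  0.0011 -0.0188]]
(array([178.5,   1.9,  -2.4]), array([19.67, -1.08,  0.12]))
```

View pics/top14g.png

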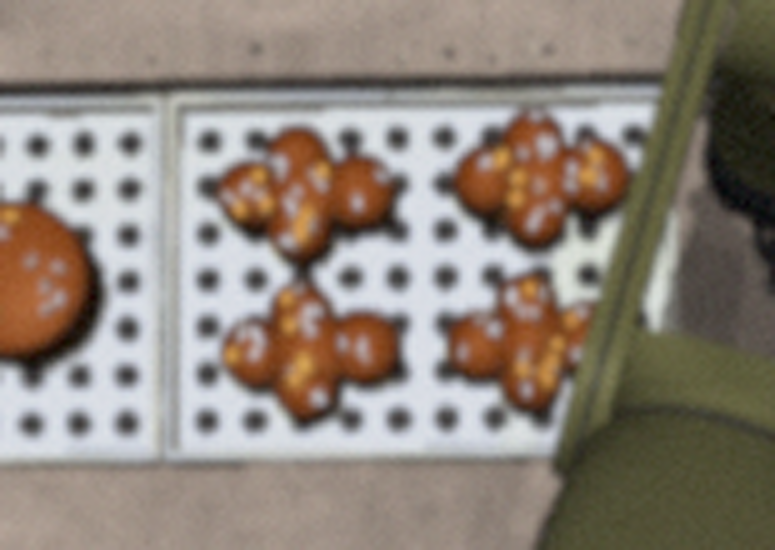

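>>> jog_arm:
  motion:
    - {"offset":[20,1,-1],"turn":[10,-0.5,0],"grip":-1}
    - {"offset":[60,1,-2],"turn":[19.7,-1.1,0],"grip":-1}
    - {"offset":[105,1,-2],"turn":[19.7,-1.1,0],"grip":-1}
    - {"offset":[145,1,-2],"turn":[19.7,-1.1,0],"grip":-1}
    - {"offset":[170,1,-2],"turn":[19.7,-1.1,0],"grip":-1}
    - {"offset":[178,1,-2],"turn":[19.7,-1.1,0],"grip":-1}
    - {"offset":[178,1,-2],"turn":[19.7,-1.1,0],"grip":-1}

```text
time: 19.98
eef_pos: [0.6174, -0.1406, -0.0021]
tcp_rot: [-0.012, 1.57, 0.009]
wrist_force: [0.2, 0.6, 0.4]
width: 0.0852
```

>>> jog_arm:
  motion:
    - {"offset":[0,7,0],"turn":[0,0,0],"grip":-1}
    - {"offset":[0,13,0],"turn":[0,0,0],"grip":-1}
    - {"offset":[0,17,0],"turn":[0,0,0],"grip":-1}
    - {"offset":[0,19,0],"turn":[0,0,0],"grip":-1}
    - {"offset":[0,20,0],"turn":[0,0,0],"grip":-1}

```text
time: 20.6
eef_pos: [0.6172, -0.1203, -0.002]
tcp_rot: [-0.012, 1.57, 0.009]
wrist_force: [-0.2, -0.7, -0.4]
width: 0.0856
```

>>> jog_arm:
  motion:
    - {"offset":[0,1,0],"turn":[0,0,0],"grip":-1}
    - {"offset":[0,2,0],"turn":[0,0,0],"grip":-1}

```text
time: 20.85
eef_pos: [0.6171, -0.1196, -0.002]
tcp_rot: [-0.014, 1.57, 0.008]
wrist_force: [-1.2, -5.0, -0.3]
width: 0.0856
```

```bash
python3 st.py; python3 look2.py 15
```

```text
20.85 [ 0.6171 -0.1196 -0.002 ] [-1.18 -4.95 -0.31] [-0.69  0.11  0.26] 0.08559970669704922
[[ 0.001  -0.0142  0.9999]
 [-0.0039  0.9999  0.0143]
 [-1.     -0.0039  0.001 ]]
```

View pics/top15g.png

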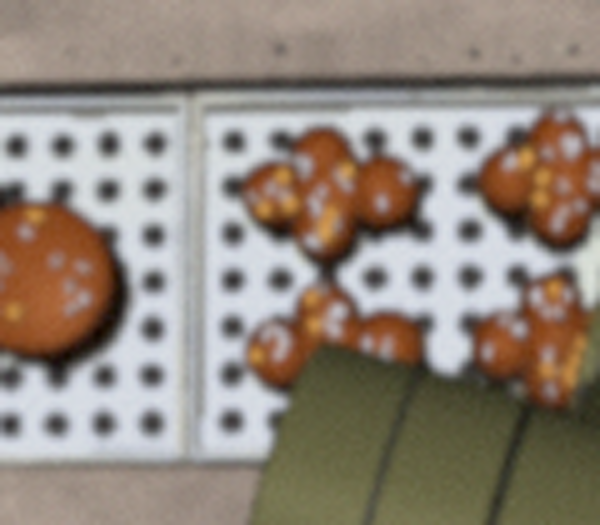

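>>> jog_arm:
  motion:
    - {"offset":[0,2,0],"turn":[0,0,0],"grip":-1}
    - {"offset":[0,3,0],"turn":[0,0,0],"grip":-1}
    - {"offset":[0,3,0],"turn":[0,0,0],"grip":-1}

```text
time: 21.28
eef_pos: [0.6172, -0.1182, -0.002]
tcp_rot: [-0.017, 1.57, 0.007]
wrist_force: [-1.8, -7.8, -1.6]
width: 0.0853
```

```bash
python3 st.py; python3 look2.py 16
```

```text
21.275 [ 0.6172 -0.1182 -0.002 ] [-1.81 -7.78 -1.65] [-1.34  0.11  0.39] 0.08531213045170233
[[ 0.0012 -0.0155  0.9999]
 [-0.0064  0.9999  0.0155]
 [-1.     -0.0064  0.0011]]
```

View pics/top16g.png

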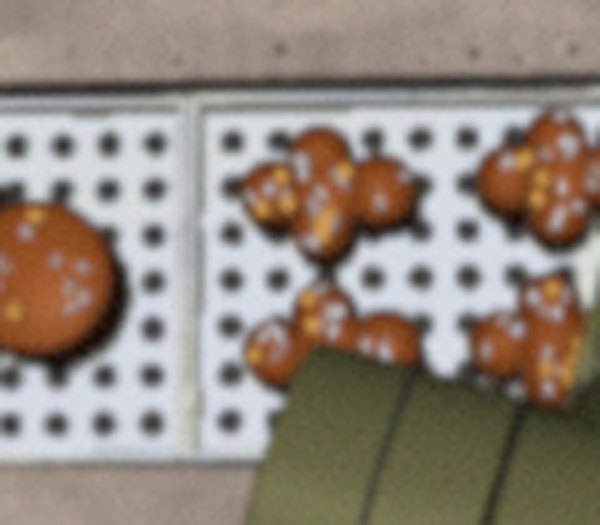

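>>> jog_arm:
  motion:
    - {"offset":[0,-8,0],"turn":[0,0,0],"grip":-1}
    - {"offset":[0,-18,0],"turn":[0,0,0],"grip":-1}
    - {"offset":[-20,-25,0],"turn":[0,0,0],"grip":-1}
    - {"offset":[-70,-28,0],"turn":[0,0,0],"grip":-1}
    - {"offset":[-130,-28,0],"turn":[0,0,0],"grip":-1}
    - {"offset":[-190,-28,-40],"turn":[0,0,0],"grip":-1}
    - {"offset":[-210,-28,-100],"turn":[0,0,0],"grip":-1}
    - {"offset":[-210,-60,-140],"turn":[0,0,0],"grip":-1}
    - {"offset":[-210,-100,-160],"turn":[0,0,0],"grip":-1}
    - {"offset":[-210,-140,-170],"turn":[0,0,0],"grip":-1}
    - {"offset":[-210,-140,-170],"turn":[0,0,0],"grip":-1}

```text
time: 22.7
eef_pos: [0.4486, -0.262, 0.2091]
tcp_rot: [-0.014, 1.568, 0.003]
wrist_force: [0.9, 0.1, 0.9]
width: 0.0854
```

```bash
python3 st.py; python3 look.py 17; python3 - <<'E'
from h import *
p,d=camera("scene")
cv2.imwrite('pics/sc17.png',cv2.resize(p[170:390,180:480],None,fx=2.6,fy=2.6,interpolation=cv2.INTER_CUBIC))
E
```

```text
22.7 [ 0.4486 -0.262   0.2091] [0.91 0.09 0.92] [ 0.02  0.04 -0.06] 0.08539103331084093
[[ 0.0024 -0.0112  0.9999]
 [-0.007   0.9999  0.0112]
 [-1.     -0.0071  0.0023]]
```

View pics/top17z.png

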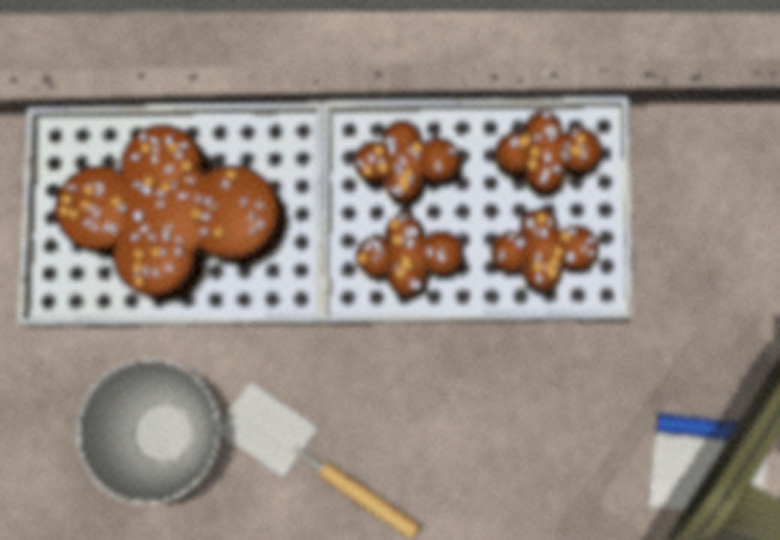

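View pics/sc17.png

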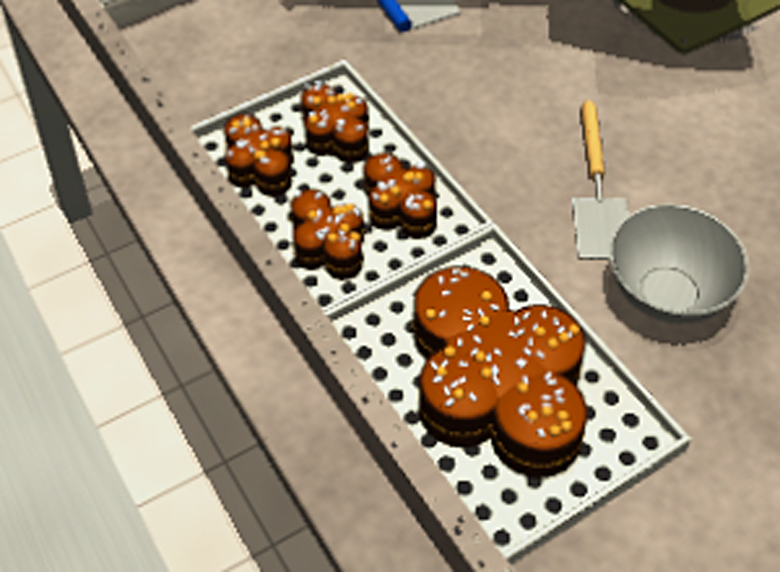

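```bash
python3 -c "
from station import *
print(close_job())"
```

```text
the job is handed in; nothing more can be done
None
```

I pushed the tray into place with the open fingertips in about 23 s and handed the job in. No verdict was reported. My last pictures show it flush with the upstand and right up against the finished tray.

I turned and pushed it by its near rim until it reached the upstand. Then I slid it about 100 mm along by its right rim to the finished tray. Last came a light seating push in each direction.

- **Upstand:** in the seating push the tray stopped dead at about 12 N. Its far rim and the upstand's edge are parallel within about 0.01 rad in the picture.
- **Finished tray:** the sides touch in the last pictures, with no gap to be seen. The finished tray showed no visible shift, and its corners read the same pixels as at the start.
- **Cakes:** the four small cakes are upright and near their places, roughly within 10 mm judging by eye from the pixels, which I did not measure precisely.
- **Rest of the bench:** the bowl, spatula and visible part of the scraper look unmoved. I did not check the pail and the jar again at the end, but the gripper stayed clear of them throughout. The arm was clear of everything when I handed in.

Reading the corners in the picture is only good to a few millimetres. It gave a 0.5° difference in angle between the two trays, inside the tolerance. The contact forces are the firmer evidence of the fit.

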